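# Put the tea corner of the kitchen island in order

## Task

Tidy the kitchen island: put the two tea tins (red lid, green lid) in the dark wooden tray, the two spice jars (black cap, yellow cap) in the blue tray, and the cup in the middle of its saucer, every piece standing upright and flat on the floor of its tray or saucer. Set each piece down rather than dropping it, tip nothing over, and leave the salt pot and the wooden bowl where they are.

Things in the scene. Friction and masses are not known exactly. Their poses are not given: they have to be found in the camera images.
- red_tin: Red-lidded tea tin, a closed upright cylinder, 34 mm tall: bare aluminium body 46 mm across up to 22 mm, above it a red lid 48 mm across. About 90 g, loose. Origin: centre of the underside; z up.
- green_tin: Green-lidded tea tin, a closed upright cylinder, 34 mm tall: bare aluminium body 46 mm across up to 22 mm, above it a green lid 48 mm across. About 90 g, loose. Origin: centre of the underside; z up.
- black_jar: Black-capped spice jar, a closed upright cylinder 42 mm across and 64 mm tall: amber glass with a white paper band up to 40 mm, above it a black cap of the same diameter. About 130 g, loose. Origin: centre of the underside; z up.
- yellow_jar: Yellow-capped spice jar, a closed upright cylinder 42 mm across and 64 mm tall: amber glass with a white paper band up to 40 mm, above it a yellow cap of the same diameter. About 130 g, loose. Origin: centre of the underside; z up.
- cup: Reddish terracotta espresso cup without a handle, open on top, straight-sided: 56 mm across, 56 mm tall, wall 4 mm. About 130 g, loose. Origin: centre of the underside; z up.
- wood_tray: Dark brown wooden tray with a low lip: outside 98 mm along its x by 158 mm along its y, 14 mm high, walls and floor 4 mm thick, so the inside is 90 x 150 mm and its floor lies 4 mm above the table. Origin: centre of the underside; z up. Does not move. Home of the two tea tins, which stand side by side along its y.
- blue_tray: Blue plastic tray with a low lip: outside 98 mm along its x by 158 mm along its y, 14 mm high, walls and floor 4 mm thick, so the inside is 90 x 150 mm and its floor lies 4 mm above the table. Origin: centre of the underside; z up. Does not move. Home of the two spice jars, which stand side by side along its y.
- saucer: Reddish terracotta saucer, 128 mm across at the rim and 14 mm high; its flat inner floor, about 90 mm across, lies 5 mm above the table. Origin: centre of the underside; z up. Does not move. Home of the cup.
- salt_pot: Bystander: round lidded salt pot of pale wood with a dark knob on top, 68 mm across, 62 mm tall in all, loose, standing beyond the work. Origin: centre of the underside.
- bowl: Bystander: round open bowl of pale wood, 110 mm across, 42 mm high, loose, standing beyond the work. Origin: centre of the underside.

How it is judged:
At the end, for the whole second after the job is handed in: Both tins stand on the wooden tray's floor and both jars on the blue tray's (anywhere inside the lip, within 4 mm of the floor), the cup on the saucer within 16 mm of its centre, all within 0.12 rad of upright, released and at rest; pot and bowl within 30 mm of their starts (x of red_tin in the frame of wood_tray between -0.028 and 0.028 m and y of red_tin in the frame of wood_tray between -0.058 and 0.058 m and z of red_tin in the frame of wood_tray between 0 and 0.008 m and x of green_tin in the frame of wood_tray between -0.028 and 0.028 m and y of green_tin in the frame of wood_tray between -0.058 and 0.058 m and z of green_tin in the frame of wood_tray between 0 and 0.008 m and x of black_jar in the frame of blue_tray between -0.028 and 0.028 m and y of black_jar in the frame of blue_tray between -0.058 and 0.058 m and z of black_jar in the frame of blue_tray between 0 and 0.008 m and x of yellow_jar in the frame of blue_tray between -0.028 and 0.028 m and y of yellow_jar in the frame of blue_tray between -0.058 and 0.058 m and z of yellow_jar in the frame of blue_tray between 0 and 0.008 m and horizontal distance between cup and saucer below 0.016 m and z of cup in the frame of saucer below 0.009 m and angle between each of red_tin, green_tin, black_jar, yellow_jar, cup's own z axis and vertical below 0.12 rad and linear speed of each of red_tin, green_tin, black_jar, yellow_jar, cup below 0.02 m/s and distance of each of salt_pot, bowl from where it was at the start of the episode below 0.03 m); the robot touches nothing.
It fails at once if a tin, jar or the cup is tipped over (angle between any of red_tin, green_tin, black_jar, yellow_jar, cup's own z axis and vertical above 0.9 rad).
It fails at once if a tin, jar or the cup is dropped (faster than 0.8 m/s with no finger on it: a fall of over 30 mm) ((linear speed of red_tin above 0.8 m/s and contact force between the fingers and red_tin below 0.05 N) or (linear speed of green_tin above 0.8 m/s and contact force between the fingers and green_tin below 0.05 N) or (linear speed of black_jar above 0.8 m/s and contact force between the fingers and black_jar below 0.05 N) or (linear speed of yellow_jar above 0.8 m/s and contact force between the fingers and yellow_jar below 0.05 N) or (linear speed of cup above 0.8 m/s and contact force between the fingers and cup below 0.05 N)).
It fails at once if the salt pot or the bowl is shifted by more than 30 mm (distance of any of salt_pot, bowl from where it was at the start of the episode above 0.03 m).
It also fails if it takes over 120 s, if anything falls off the work surface, if the arm or the gripper's body presses on something with over 40 N, if the wrist force passes 120 N, or if a joint passes its speed limit or range.

## Robot

A 6-joint arm with a two-finger parallel gripper is mounted at the origin on the work surface. World frame = base frame: x ahead of the robot, y to its left, z up, the work surface at z = 0. Lengths are in m, angles in rad, forces in N, time in s.
With the tool pointing down it reaches from about 0.375 to 0.9 m from the base axis. Payload 3.1 kg.
Tool frame: the origin (TCP) lies on the mounting face of the last link; the fingertips stand 182 mm ahead of it and the grasp point (between the pads) lies 164 mm ahead of it; x points along the fingers, y is the direction in which the jaws open and shut, and the axes are right-handed (so a half turn about x gives the same grasp; the last joint's range is limited). The gripper opens to 87 mm and grips with 3 to 60 N. Pads are 19 mm wide; open, the fingers measure 117 mm over their backs; the gripper's body (75 mm by 190 mm) begins 51 mm behind the grasp point.
Start: joints at [0.956, 0.527, 1.433, -0, 1.181, -0.178], TCP at [0.264, 0.566, 0.405] pointing down, gripper open.
Joint ranges: [-3.08, 3.08], [-0.75, 2.2], [0.22, 2.44], [-1.43, 4.57], [0, 2.65], [-2.85, 2.85]. Speed limits (rad/s): [2.79, 2.79, 3.14, 3.14, 3.14, 3.14].

## Interface

Orientations are given as a unit quaternion [x, y, z, w].
In Python, from cell import state, optics, job gives the robot as it stands.
- The arm moves only by the tool play_rows, never from a script. Its argument "moves" is a list of rows, each a list of 3 entries, a list of its own where there are three numbers: the opening, from 0 (shut) to 1 (fully open), then the shift along the tool's x, y, z in m, then the turn, a rotation vector about the tool's x, y, z in degrees. A call has 1 to 10 rows; each row is the pose to reach, as a shift and turn from the pose commanded when the call began, along the tool's axes at that moment; what a row does not reach only later rows make up. A row lasts 1/12 s, in which the tool goes at most 41.7 mm and 7.16 degrees, less where a joint would pass 70% of its speed; a pose out of reach is approached as far as the arm can. A call with a gripper value outside its range is refused whole. The fingers move at their own pace and stop on an object; the grip force is fixed at half the most. Time passes only in rows, so rows that repeat a pose let the fingers close. It gives the time, the measured TCP pose, the force and the opening at its end, in the units of the state.
- state(): the state, without advancing time (a new reading comes with each control period).
- optics.snapshot(name): name is "side" or "top"; returns the picture (480x640x3 uint8, red, green, blue); there is no depth.
- optics.camera_params(name): a dict with "fx", "fy", "cx", "cy" (pixels), "rvec" (rotation vector, rad) and "tvec" (3), from world to camera coordinates, as OpenCV has them. Camera axes: x right, y down, z forward; pixel columns grow to the right and rows downward; lengths in m; the calibration is good to about 2 mm. A picture is of the moment at which its call begins. camera_params takes no time and is no camera call.
- job.sign_off(): hands the job in, once; it reports no verdict.
The state is a dict: "t": time; "joint_pos": joint angles; "joint_vel": joint speeds; "effort": joint torques, N m; "tool_pos": TCP position; "ee_rot": TCP orientation; "wrist_force": force on the tool from outside, world axes, zero at the start; "torque": the same for the moment, N m; "finger_gap": finger opening in m.
Only numpy, scipy, OpenCV 4.12 (cv2) and the standard library are available. Lean on these libraries where they do the work, as an engineer would, in place of code of your own. Each camera call takes 0.05 s, during which the arm holds its last target. There are 200 camera calls.

## Working session

There is one attempt and no reset: what is moved stays moved. The work goes in short steps, Python scripts to look and compute and a tool call to move; the robot and the scene stay as the last step left them, time stands still between calls to the robot, and variables do not carry over. Pictures are saved under pics/ and viewed, about 12 in all and at most 16, crops included, and the job is handed in when it is done.

Besides the shell and the picture viewer there is one more tool, called after "Request:" as name([rows], argument=value, ...), one row to a line, values as JSON. play_rows: Moves the arm, as the interface text tells. Its arguments: {"type":"object","properties":{"moves":{"type":"array","items":{"type":"array"}}},"required":["moves"]}

```bash
mkdir -p pics; ls
python3 - <<'E'
from cell import state, optics
import cv2
print(state())
for n in("top","side"):
    im=optics.snapshot(n); cv2.imwrite(f"pics/{n}0.png",im[:,:,::-1]); print(n,optics.camera_params(n))
E
```

```text
pics
{'t': 0.0, 'joint_pos': array([ 9.55532763e-01,  5.28460997e-01,  1.43392406e+00,  2.51845194e-05,
        1.18140476e+00, -1.78469535e-01]), 'joint_vel': array([ 0.00070395, -0.0012034 , -0.00126291, -0.00019533,  0.00209638,
       -0.001369  ]), 'effort': array([-1.64837929e-03, -4.40035379e+01, -1.76593351e+01,  6.31833239e-02,
        5.81951207e-02, -1.43095363e-04]), 'tool_pos': array([0.26414392, 0.56604866, 0.40376747]), 'ee_rot': array([ 0.15249525,  0.69061688, -0.15392176,  0.69000117]), 'wrist_force': array([0.14467341, 0.9663063 , 1.06068342]), 'torque': array([ 0.04342876, -0.01387653, -0.03668607]), 'finger_gap': 0.08678114989183236}
top {'fx': 500.47564546531254, 'fy': 500.47564546531254, 'cx': 315.8303996316521, 'cy': 238.19326499692423, 'rvec': array([ 2.09273671, -2.15839791,  0.16400135]), 'tvec': array([0.02790319, 0.53478925, 0.92342211])}
side {'fx': 505.993481106056, 'fy': 505.993481106056, 'cx': 320.035686719346, 'cy': 244.8222678007063, 'rvec': array([ 2.32283692, -0.34865723,  0.16794123]), 'tvec': array([-0.49935355,  0.13375956,  0.93347486])}
```

View pics/top0.png

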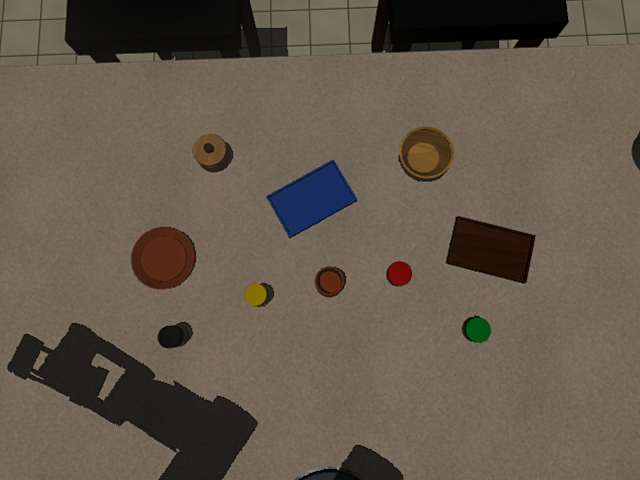

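View pics/side0.png

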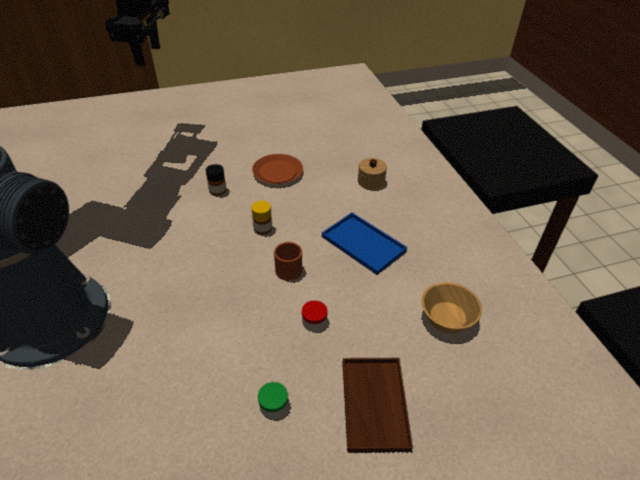

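Top view: red lid (400,273), green (477,330), yellow (256,295), black (170,337), cup (330,281), saucer (164,258). Blue tray corners are near (333,161), (357,199), (290,237), (267,197), and wood tray corners near (457,217), (535,236), (526,282), (447,264). The side view agrees, and everything stands upright. Next I refine these by segmentation and fit heights.

```bash
cat > h.py <<'E'
import numpy as np, cv2
from scipy.spatial.transform import Rotation as R
from cell import state, optics
def world(name,uv,z):
    p=optics.camera_params(name); M=R.from_rotvec(p['rvec']).as_matrix(); c=-M.T@p['tvec']
    d=M.T@np.array([(uv[0]-p['cx'])/p['fx'],(uv[1]-p['cy'])/p['fy'],1]); return (c+d*(z-c[2])/d[2])[:2]
def proj(name,X):
    p=optics.camera_params(name); K=np.array([[p['fx'],0,p['cx']],[0,p['fy'],p['cy']],[0,0,1]])
    return cv2.projectPoints(np.array([X],float),p['rvec'],p['tvec'],K,None)[0].ravel()
def blob(im,box,lo,hi):
    x0,y0,x1,y1=box; h=cv2.cvtColor(im[y0:y1,x0:x1],cv2.COLOR_RGB2HSV)
    m=cv2.inRange(h,lo,hi); n,l,s,c=cv2.connectedComponentsWithStats(m); i=1+np.argmax(s[1:,4])
    cn=max(cv2.findContours((l==i).astype(np.uint8),0,1)[0],key=len)+np.array([x0,y0])
    return c[i]+[x0,y0],s[i],cn
def go(x,y,zg,ang=None):
    """shift (tool axes) and turn about tool x that bring the grasp point to x,y,zg, jaw axis at world angle ang (deg)"""
    s=state(); r=R.from_quat(s['ee_rot']); g=np.array([x,y,zg+.164])
    d=r.inv().apply(g-s['tool_pos']); print('shift mm',np.round(d*1e3,1),'|d|',round(np.linalg.norm(d)*1e3))
    a=r.as_matrix(); cur=np.degrees(np.arctan2(a[1,1],a[0,1])); print('tool x',a[:,0].round(4),'jaw deg',round(cur,1))
    if ang is not None:
        t=-(ang-cur); t=(t+90)%180-90; print('turn x',round(t,1),'j6',s['joint_pos'][5].round(2))
E
python3 - <<'E'
from h import *
im=cv2.cvtColor(cv2.imread('pics/top0.png'),4)
B={'red':((380,255,420,295),(0,200,60),(8,255,255),.034),'green':((455,310,500,350),(50,120,30),(80,255,255),.034),
'yellow':((235,275,280,315),(22,180,80),(32,255,255),.064),'black':((150,315,185,355),(0,0,0),(180,255,32),.064),
'cup':((305,260,355,305),(0,110,30),(12,255,255),.056),'saucer':((120,215,210,300),(0,110,20),(14,255,255),.014),
'blue':((255,150,370,250),(100,120,20),(125,255,255),.014),'wood':((435,205,545,295),(0,100,0),(20,255,75),.014),}
for k,(b,lo,hi,z) in B.items():
    c,s,cn=blob(im,b,lo,hi)
    r=cv2.minAreaRect(cn); cc,rad=cv2.minEnclosingCircle(cn)
    print(k,c.round(1),s[2:],'xy',world('top',c,z).round(4),'diam',round(2*rad*np.linalg.norm(world('top',c,z)-world('top',c+[1,0],z)),4),'mec',world('top',cc,z).round(4))
    if k in('blue','wood'):
        p=np.array([world('top',q,z) for q in cv2.boxPoints(r)]);e=p[1]-p[0],p[2]-p[1]
        l=max(e,key=np.linalg.norm);print('  ctr',p.mean(0).round(4),'sides',[np.linalg.norm(q).round(4) for q in e],'long axis deg',np.degrees(np.arctan2(l[1],l[0])).round(1))
# side check
from cell import optics
si=cv2.cvtColor(cv2.imread('pics/side0.png'),4)
for k,b,lo,hi,z in (('red',(290,290,340,340),(0,200,60),(8,255,255),.030),('green',(250,370,300,425),(50,120,30),(80,255,255),.03),('yellow',(240,195,285,240),(22,180,80),(32,255,255),.055)):
    c,s,_=blob(si,b,lo,hi); print('side',k,c.round(1),world('side',c,z).round(4))
for q in (210,152,.05),(426,154,.04): print('bystander',world('top',q[:2],q[2]).round(3))
E
```

```text
red [399.3 273.1] [ 24  24 453] xy [ 0.4639 -0.1476] diam 0.0464 mec [ 0.4637 -0.1476]
green [477.7 329.5] [ 25  26 500] xy [ 0.3524 -0.289 ] diam 0.0482 mec [ 0.3524 -0.2888]
yellow [255.4 294.2] [ 22  22 378] xy [0.4298 0.1271] diam 0.0411 mec [0.4295 0.127 ]
black [171.1 336.1] [ 27  25 484] xy [0.3576 0.2838] diam 0.0521 mec [0.3599 0.2832]
cup [329.5 280.9] [ 30  31 645] xy [ 0.451  -0.0121] diam 0.057 mec [ 0.451  -0.0116]
saucer [162.1 257.6] [  63   63 3136] xy [0.5114 0.32  ] diam 0.1307 mec [0.5108 0.3191]
blue [311.3 198.1] [  90   77 3596] xy [0.6235 0.0185] diam 0.1807 mec [0.6247 0.0181]
  ctr [0.6247 0.0181] sides [np.float64(0.1598), np.float64(0.0993)] long axis deg -61.9
wood [490.7 249.1] [  88   67 3932] xy [ 0.5077 -0.3338] diam 0.1852 mec [ 0.5059 -0.3332]
  ctr [ 0.5079 -0.3339] sides [np.float64(0.0988), np.float64(0.1625)] long axis deg -106.5
side red [314.1 311. ] [ 0.4648 -0.1493]
side green [272.4 396.6] [ 0.3528 -0.2926]
side yellow [260.6 207.1] [0.4313 0.1337]
bystander [0.716 0.217]
bystander [ 0.7   -0.213]
```

Run:
```python
from h import *
t=cv2.imread('pics/top0.png')[310:360,145:195]; s=cv2.imread('pics/side0.png')[155:205,190:240]
o=np.hstack([cv2.resize(a,(400,400),interpolation=0) for a in (t,s)]); cv2.imwrite('pics/bl.png',cv2.convertScaleAbs(o,alpha=3,beta=0))
go(.359,.283,.15,28.1-0)
```

```text
shift mm [  90.2 -216.2  205.7] |d| 312
tool x [-0.0012 -0.0016 -1.    ] jaw deg 65.0
turn x 36.9 j6 -0.18
```

View pics/bl.png

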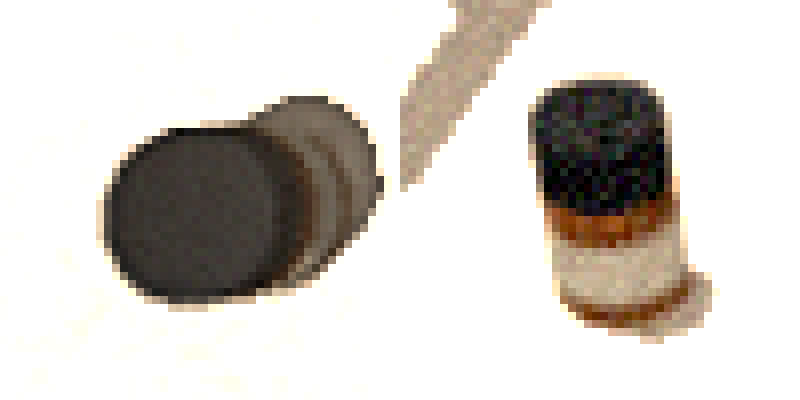

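The black cap disc spans x 103–285, y 128–302 in the crop, so its centre is at pixel (168.6,336.4) and the jar is at about (0.357,0.2885). Moving above it.

Request:
play_rows([
  [1, [0.09, -0.212, 0.202], [36.9, 0, 0]],
  [1, [0.09, -0.212, 0.202], [36.9, 0, 0]],
  [1, [0.09, -0.212, 0.202], [36.9, 0, 0]],
  [1, [0.09, -0.212, 0.202], [36.9, 0, 0]],
  [1, [0.09, -0.212, 0.202], [36.9, 0, 0]],
  [1, [0.09, -0.212, 0.202], [36.9, 0, 0]],
  [1, [0.09, -0.212, 0.202], [36.9, 0, 0]],
  [1, [0.09, -0.212, 0.202], [36.9, 0, 0]],
  [1, [0.09, -0.212, 0.202], [36.9, 0, 0]],
  [1, [0.09, -0.212, 0.202], [36.9, 0, 0]],
])

```text
t: 0.93
tool_pos: [0.3581, 0.2882, 0.3145]
ee_rot: [0.364, 0.606, -0.365, 0.606]
wrist_force: [-0.4, 0.0, 0.5]
finger_gap: 0.0868
```

Run:
```python
from h import *
b=world('top',(168.6,336.4),.064); print(b.round(4)); go(*b,.034,28.1)
t=optics.snapshot('top')[290:390,120:245]; s=optics.snapshot('side')[100:220,150:300]
o=np.hstack([cv2.resize(t,(500,400)),cv2.resize(s,(300,240)).repeat(1,0) if 0 else cv2.resize(s,(300,400))])
cv2.imwrite('pics/a1.png',cv2.convertScaleAbs(o[:,:,::-1],alpha=1.8))
```

```text
[0.3571 0.2884]
shift mm [116.5  -0.6  -0.6] |d| 116
tool x [-1.e-03 -1.e-04 -1.e+00] jaw deg 27.9
turn x -0.2 j6 -0.05
```

View pics/a1.png

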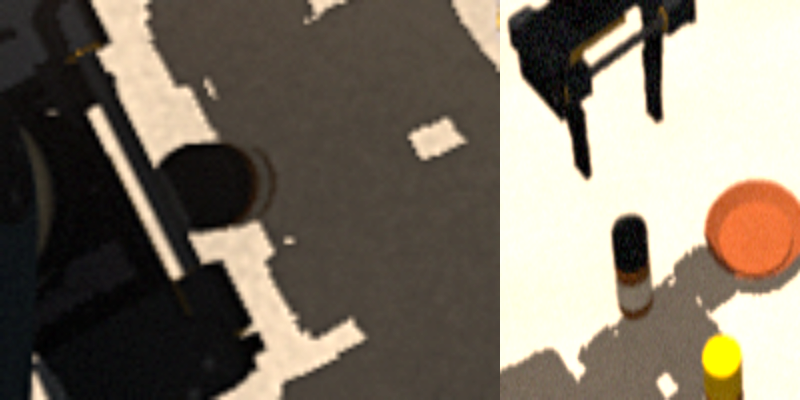

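The fingers straddle the black jar in the side view. Descending and closing.

Request:
play_rows([
  [1, [0.04, -0.0005, -0.0005], [0, 0, 0]],
  [1, [0.08, -0.0005, -0.0005], [0, 0, 0]],
  [1, [0.105, -0.0005, -0.0005], [0, 0, 0]],
  [1, [0.116, -0.0005, -0.0005], [0, 0, 0]],
  [1, [0.116, -0.0005, -0.0005], [0, 0, 0]],
  [0, [0.116, -0.0005, -0.0005], [0, 0, 0]],
  [0, [0.116, -0.0005, -0.0005], [0, 0, 0]],
  [0, [0.116, -0.0005, -0.0005], [0, 0, 0]],
  [0, [0.116, -0.0005, -0.0005], [0, 0, 0]],
  [0, [0.116, -0.0005, -0.0005], [0, 0, 0]],
])

```text
t: 1.87
tool_pos: [0.3572, 0.2892, 0.1997]
ee_rot: [0.364, 0.606, -0.363, 0.607]
wrist_force: [-0.1, -0.5, -0.1]
finger_gap: 0.0616
```

Request:
play_rows([
  [0, [0, 0, 0], [0, 0, 0]],
  [0, [0, 0, 0], [0, 0, 0]],
  [0, [-0.02, 0, 0], [0, 0, 0]],
  [0, [-0.06, 0, 0], [0, 0, 0]],
  [0, [-0.09, 0, 0], [0, 0, 0]],
  [0, [-0.11, 0, 0], [0, 0, 0]],
  [0, [-0.11, 0, 0], [0, 0, 0]],
])

```text
t: 2.45
tool_pos: [0.3579, 0.2894, 0.3123]
ee_rot: [0.366, 0.605, -0.361, 0.608]
wrist_force: [-0.7, 0.3, -1.4]
finger_gap: 0.0417
```

Run:
```python
from h import *
go(.6087,.0481,.144,28.1)
```

```text
shift mm [  5.4 107.7 331. ] |d| 348
tool x [ 0.0075  0.0036 -1.    ] jaw deg 28.1
turn x -0.0 j6 -0.05
```

Request:
play_rows([
  [0, [0, 0.006, 0.019], [0, 0, 0]],
  [0, [0, 0.108, 0.331], [0, 0, 0]],
  [0, [0, 0.108, 0.331], [0, 0, 0]],
  [0, [0, 0.108, 0.331], [0, 0, 0]],
  [0, [0, 0.108, 0.331], [0, 0, 0]],
  [0, [0, 0.108, 0.331], [0, 0, 0]],
  [0, [0, 0.108, 0.331], [0, 0, 0]],
  [0, [0, 0.108, 0.331], [0, 0, 0]],
  [0, [0, 0.108, 0.331], [0, 0, 0]],
  [0, [0, 0.108, 0.331], [0, 0, 0]],
])

```text
t: 3.28
tool_pos: [0.6133, 0.0421, 0.3079]
ee_rot: [0.366, 0.602, -0.365, 0.608]
wrist_force: [1.4, -0.4, -1.0]
finger_gap: 0.0414
```

Request:
play_rows([
  [0, [0, 0, 0], [0, 0, 0]],
  [0, [0, 0, 0], [0, 0, 0]],
])

```text
t: 3.45
tool_pos: [0.607, 0.0477, 0.3071]
ee_rot: [0.363, 0.608, -0.365, 0.605]
wrist_force: [-0.6, 0.3, -1.7]
finger_gap: 0.0416
```

Run:
```python
from h import *
go(.6087,.0481,.0395,28.1)
cv2.imwrite('pics/a2.png',cv2.convertScaleAbs(optics.snapshot('side')[90:330,200:520,::-1],alpha=1.5))
```

```text
shift mm [103.5   2.1   0.7] |d| 104
tool x [-4.5e-03  8.0e-04 -1.0e+00] jaw deg 28.0
turn x -0.1 j6 -0.59
```

View pics/a2.png

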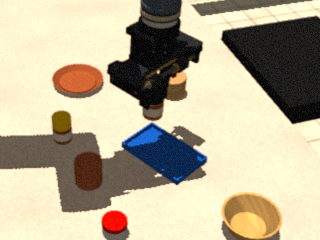

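The jar is held upright above the blue tray. Lowering it, then releasing.

Request:
play_rows([
  [0, [0.035, 0.001, 0], [0, 0, 0]],
  [0, [0.07, 0.002, 0], [0, 0, 0]],
  [0, [0.09, 0.002, 0], [0, 0, 0]],
  [0, [0.1, 0.002, 0], [0, 0, 0]],
  [0, [0.103, 0.002, 0], [0, 0, 0]],
  [0, [0.103, 0.002, 0], [0, 0, 0]],
  [0, [0.103, 0.002, 0], [0, 0, 0]],
])

```text
t: 4.08
tool_pos: [0.6076, 0.05, 0.2097]
ee_rot: [0.362, 0.608, -0.364, 0.606]
wrist_force: [-8.9, -1.8, 23.6]
finger_gap: 0.0416
```

The force came about 6 mm early, so I'm looking before I let go.

Run:
```python
from h import *
s=optics.snapshot('side')[180:280,300:430]; t=optics.snapshot('top')[140:260,240:370]
o=np.hstack([cv2.resize(s,(400,400)),cv2.resize(t,(400,400))]); cv2.imwrite('pics/a3.png',cv2.convertScaleAbs(o[:,:,::-1],alpha=2))
st=state();print(st['tool_pos'],st['wrist_force'],st['torque'])
for z in(0,.064): print(proj('side',[.6076,.05,.004+z]),)
```

```text
[0.60755625 0.04998    0.20964141] [-8.35430772 -1.90692335 24.94469234] [-0.44305733  1.44548171  0.04051479]
[350.04890597 234.13447385]
[351.78230117 211.72670407]
```

View pics/a3.png

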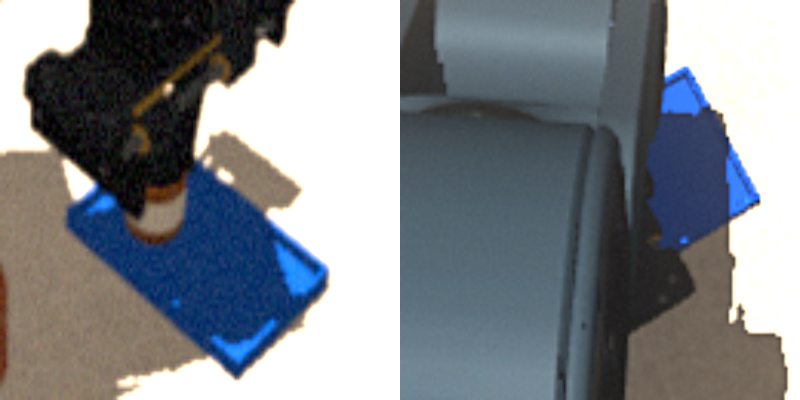

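The jar base is on the tray floor, about 20 mm clear of the lips. The early contact fits the lift starting before the fingers had fully closed, so the jar hangs lower in the grip. I'll relax the push and release, and wait longer on later grasps.

Request:
play_rows([
  [0, [-0.005, 0, 0], [0, 0, 0]],
  [0, [-0.005, 0, 0], [0, 0, 0]],
  [0, [-0.005, 0, 0], [0, 0, 0]],
])

```text
t: 4.43
tool_pos: [0.6092, 0.0498, 0.2109]
ee_rot: [0.363, 0.607, -0.363, 0.607]
wrist_force: [0.9, -0.5, -2.2]
finger_gap: 0.0413
```

Request:
play_rows([
  [1, [0, 0, 0], [0, 0, 0]],
  [1, [0, 0, 0], [0, 0, 0]],
  [1, [0, 0, 0], [0, 0, 0]],
  [1, [0, 0, 0], [0, 0, 0]],
  [1, [0, 0, 0], [0, 0, 0]],
  [1, [-0.02, 0, 0], [0, 0, 0]],
  [1, [-0.06, 0, 0], [0, 0, 0]],
  [1, [-0.1, 0, 0], [0, 0, 0]],
  [1, [-0.1, 0, 0], [0, 0, 0]],
  [1, [-0.1, 0, 0], [0, 0, 0]],
])

```text
t: 5.27
tool_pos: [0.6108, 0.0485, 0.3137]
ee_rot: [0.365, 0.604, -0.363, 0.608]
wrist_force: [-1.7, 0.6, 0.5]
finger_gap: 0.0861
```

Run:
```python
from h import *
go(.4297,.1275,.140,28.1)
```

```text
shift mm [   8.4 -122.7 -154.9] |d| 198
tool x [ 6.7e-03 -7.0e-04 -1.0e+00] jaw deg 28.1
turn x -0.0 j6 -0.59
```

Request:
play_rows([
  [1, [0.008, -0.123, -0.155], [0, 0, 0]],
  [1, [0.008, -0.123, -0.155], [0, 0, 0]],
  [1, [0.008, -0.123, -0.155], [0, 0, 0]],
  [1, [0.008, -0.123, -0.155], [0, 0, 0]],
  [1, [0.008, -0.123, -0.155], [0, 0, 0]],
  [1, [0.008, -0.123, -0.155], [0, 0, 0]],
  [1, [0.008, -0.123, -0.155], [0, 0, 0]],
  [1, [0.008, -0.123, -0.155], [0, 0, 0]],
])

```text
t: 5.93
tool_pos: [0.4291, 0.1275, 0.3023]
ee_rot: [0.364, 0.606, -0.364, 0.607]
wrist_force: [0.2, -0.5, -0.5]
finger_gap: 0.087
```

Run:
```python
from h import *
go(.4297,.1275,.034,28.1)
s=optics.snapshot('side')[100:260,190:420]
cv2.imwrite('pics/a4.png',cv2.convertScaleAbs(cv2.resize(s,(690,480))[:,:,::-1],alpha=1.8))
```

```text
shift mm [104.3   0.5   0.3] |d| 104
tool x [ 6.e-04 -1.e-04 -1.e+00] jaw deg 28.1
turn x -0.0 j6 -0.45
```

View pics/a4.png

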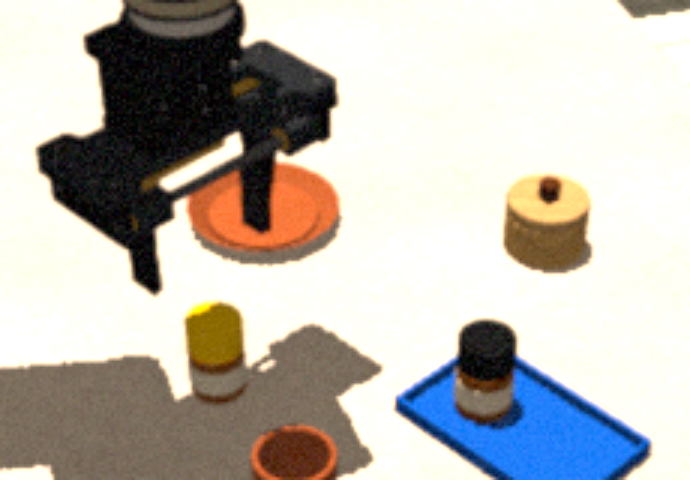

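The black jar stands upright in the blue tray, and the gripper is centred over the yellow jar. Picking it.

Request:
play_rows([
  [1, [0.04, 0.0005, 0], [0, 0, 0]],
  [1, [0.08, 0.0005, 0], [0, 0, 0]],
  [1, [0.098, 0.0005, 0], [0, 0, 0]],
  [1, [0.104, 0.0005, 0], [0, 0, 0]],
  [1, [0.104, 0.0005, 0], [0, 0, 0]],
  [0, [0.104, 0.0005, 0], [0, 0, 0]],
  [0, [0.104, 0.0005, 0], [0, 0, 0]],
  [0, [0.104, 0.0005, 0], [0, 0, 0]],
  [0, [0.104, 0.0005, 0], [0, 0, 0]],
  [0, [0.104, 0.0005, 0], [0, 0, 0]],
])

```text
t: 6.82
tool_pos: [0.4291, 0.1278, 0.1997]
ee_rot: [0.364, 0.606, -0.363, 0.607]
wrist_force: [0.1, 0.3, -0.0]
finger_gap: 0.0611
```

Request:
play_rows([
  [0, [0, 0, 0], [0, 0, 0]],
  [0, [0, 0, 0], [0, 0, 0]],
  [0, [0, 0, 0], [0, 0, 0]],
  [0, [0, 0, 0], [0, 0, 0]],
  [0, [0, 0, 0], [0, 0, 0]],
  [0, [0, 0, 0], [0, 0, 0]],
])

```text
t: 7.32
tool_pos: [0.4291, 0.1279, 0.199]
ee_rot: [0.364, 0.606, -0.364, 0.607]
wrist_force: [0.1, 1.0, 5.4]
finger_gap: 0.0412
```

Request:
play_rows([
  [0, [-0.02, 0, 0], [0, 0, 0]],
  [0, [-0.05, 0, 0], [0, 0, 0]],
  [0, [-0.09, 0, 0], [0, 0, 0]],
  [0, [-0.11, 0, 0], [0, 0, 0]],
  [0, [-0.11, 0, 0], [0, 0, 0]],
  [0, [-0.11, 0, 0], [0, 0, 0]],
])

```text
t: 7.82
tool_pos: [0.4287, 0.1278, 0.3094]
ee_rot: [0.364, 0.606, -0.363, 0.607]
wrist_force: [0.1, -0.1, -1.9]
finger_gap: 0.0413
```

Run:
```python
from h import *
go(.6407,-.0119,.144,28.1)
```

```text
shift mm [  1.8 121.3 223. ] |d| 254
tool x [ 0.0018 -0.     -1.    ] jaw deg 28.1
turn x -0.0 j6 -0.45
```

Request:
play_rows([
  [0, [0, 0.01, 0.018], [0, 0, 0]],
  [0, [0, 0.121, 0.223], [0, 0, 0]],
  [0, [0, 0.121, 0.223], [0, 0, 0]],
  [0, [0, 0.121, 0.223], [0, 0, 0]],
  [0, [0, 0.121, 0.223], [0, 0, 0]],
  [0, [0, 0.121, 0.223], [0, 0, 0]],
  [0, [0, 0.121, 0.223], [0, 0, 0]],
  [0, [0, 0.121, 0.223], [0, 0, 0]],
  [0, [0, 0.121, 0.223], [0, 0, 0]],
  [0, [0, 0.121, 0.223], [0, 0, 0]],
])

```text
t: 8.65
tool_pos: [0.639, -0.0116, 0.3059]
ee_rot: [0.363, 0.609, -0.365, 0.604]
wrist_force: [-0.3, -0.8, -0.6]
finger_gap: 0.0418
```

Request:
play_rows([
  [0, [0, 0, 0], [0, 0, 0]],
  [0, [0, 0, 0], [0, 0, 0]],
])

```text
t: 8.82
tool_pos: [0.6393, -0.011, 0.3079]
ee_rot: [0.363, 0.608, -0.364, 0.606]
wrist_force: [0.9, 0.0, -1.9]
finger_gap: 0.0415
```

Run:
```python
from h import *
go(.6407,-.0119,.0395,28.1)
```

```text
shift mm [104.4   1.1   1.7] |d| 104
tool x [-2.9e-03  6.0e-04 -1.0e+00] jaw deg 28.1
turn x 0.0 j6 -0.68
```

Request:
play_rows([
  [0, [0.035, 0.001, 0.001], [0, 0, 0]],
  [0, [0.07, 0.001, 0.001], [0, 0, 0]],
  [0, [0.09, 0.001, 0.001], [0, 0, 0]],
  [0, [0.099, 0.001, 0.001], [0, 0, 0]],
  [0, [0.103, 0.001, 0.001], [0, 0, 0]],
  [0, [0.104, 0.001, 0.001], [0, 0, 0]],
  [0, [0.104, 0.001, 0.001], [0, 0, 0]],
])

```text
t: 9.4
tool_pos: [0.6424, -0.0122, 0.2059]
ee_rot: [0.364, 0.606, -0.363, 0.607]
wrist_force: [-0.2, -0.9, -0.4]
finger_gap: 0.0416
```

Request:
play_rows([
  [0, [0.001, 0, 0], [0, 0, 0]],
  [0, [0.002, 0, 0], [0, 0, 0]],
  [0, [0.002, 0, 0], [0, 0, 0]],
  [0, [0.002, 0, 0], [0, 0, 0]],
])

```text
t: 9.73
tool_pos: [0.6421, -0.0125, 0.2035]
ee_rot: [0.364, 0.606, -0.364, 0.607]
wrist_force: [-0.1, 0.2, -0.9]
finger_gap: 0.0412
```

Request:
play_rows([
  [0, [0.0005, 0, 0], [0, 0, 0]],
  [1, [0.0005, 0, 0], [0, 0, 0]],
  [1, [0.0005, 0, 0], [0, 0, 0]],
  [1, [0.0005, 0, 0], [0, 0, 0]],
  [1, [0.0005, 0, 0], [0, 0, 0]],
  [1, [0.0005, 0, 0], [0, 0, 0]],
  [1, [-0.02, 0, 0], [0, 0, 0]],
  [1, [-0.06, 0, 0], [0, 0, 0]],
  [1, [-0.1, 0, 0], [0, 0, 0]],
  [1, [-0.1, 0, 0], [0, 0, 0]],
])

```text
t: 10.57
tool_pos: [0.6447, -0.0128, 0.3107]
ee_rot: [0.366, 0.601, -0.362, 0.611]
wrist_force: [1.0, -0.2, 1.4]
finger_gap: 0.0854
```

Run:
```python
from h import *
go(.451,-.012,.140,28.1)
```

```text
shift mm [   3.8 -170.6  -91.9] |d| 194
tool x [ 0.015  -0.0028 -0.9999] jaw deg 28.1
turn x -0.0 j6 -0.68
```

Request:
play_rows([
  [1, [0.006, -0.17, -0.092], [0, 0, 0]],
  [1, [0.006, -0.17, -0.092], [0, 0, 0]],
  [1, [0.006, -0.17, -0.092], [0, 0, 0]],
  [1, [0.006, -0.17, -0.092], [0, 0, 0]],
  [1, [0.006, -0.17, -0.092], [0, 0, 0]],
  [1, [0.006, -0.17, -0.092], [0, 0, 0]],
  [1, [0.006, -0.17, -0.092], [0, 0, 0]],
  [1, [0.006, -0.17, -0.092], [0, 0, 0]],
])

```text
t: 11.23
tool_pos: [0.4498, -0.0116, 0.2971]
ee_rot: [0.364, 0.605, -0.364, 0.607]
wrist_force: [0.5, 0.1, 0.7]
finger_gap: 0.087
```

Run:
```python
from h import *
go(.451,-.0118,.034,28.1)
s=optics.snapshot('side')[140:330,230:430]
cv2.imwrite('pics/a5.png',cv2.convertScaleAbs(cv2.resize(s,(600,570))[:,:,::-1],alpha=1.8))
```

```text
shift mm [99.1  0.7  0.5] |d| 99
tool x [ 3.1e-03 -8.0e-04 -1.0e+00] jaw deg 28.1
turn x -0.0 j6 -0.76
```

View pics/a5.png

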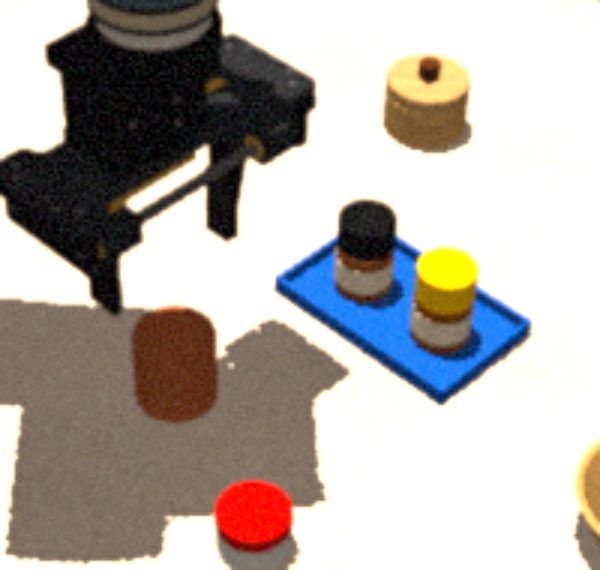

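Both jars stand in the blue tray and the gripper is centred on the cup. Grasping the cup.

Request:
play_rows([
  [1, [0.04, 0.0005, 0.0005], [0, 0, 0]],
  [1, [0.08, 0.0005, 0.0005], [0, 0, 0]],
  [1, [0.095, 0.0005, 0.0005], [0, 0, 0]],
  [1, [0.099, 0.0005, 0.0005], [0, 0, 0]],
  [1, [0.099, 0.0005, 0.0005], [0, 0, 0]],
  [0, [0.099, 0.0005, 0.0005], [0, 0, 0]],
  [0, [0.099, 0.0005, 0.0005], [0, 0, 0]],
  [0, [0.099, 0.0005, 0.0005], [0, 0, 0]],
  [0, [0.099, 0.0005, 0.0005], [0, 0, 0]],
  [0, [0.099, 0.0005, 0.0005], [0, 0, 0]],
])

```text
t: 12.12
tool_pos: [0.4496, -0.0115, 0.1987]
ee_rot: [0.364, 0.606, -0.364, 0.607]
wrist_force: [1.1, 0.3, 0.7]
finger_gap: 0.0614
```

Request:
play_rows([
  [0, [0, 0, 0], [0, 0, 0]],
  [0, [0, 0, 0], [0, 0, 0]],
  [0, [0, 0, 0], [0, 0, 0]],
  [0, [0, 0, 0], [0, 0, 0]],
  [0, [0, 0, 0], [0, 0, 0]],
  [0, [0, 0, 0], [0, 0, 0]],
])

```text
t: 12.62
tool_pos: [0.4499, -0.0115, 0.1986]
ee_rot: [0.364, 0.605, -0.363, 0.607]
wrist_force: [2.3, 1.2, 6.4]
finger_gap: 0.0564
```

Request:
play_rows([
  [0, [-0.02, 0, 0], [0, 0, 0]],
  [0, [-0.05, 0, 0], [0, 0, 0]],
  [0, [-0.09, 0, 0], [0, 0, 0]],
  [0, [-0.11, 0, 0], [0, 0, 0]],
  [0, [-0.11, 0, 0], [0, 0, 0]],
  [0, [-0.11, 0, 0], [0, 0, 0]],
])

```text
t: 13.12
tool_pos: [0.4492, -0.0114, 0.3087]
ee_rot: [0.364, 0.605, -0.364, 0.607]
wrist_force: [-0.3, 0.0, -1.9]
finger_gap: 0.0565
```

Run:
```python
from h import *
go(.511,.3195,.144,28.1)
```

```text
shift mm [   0.6  210.3 -262.9] |d| 337
tool x [ 2.5e-03 -8.0e-04 -1.0e+00] jaw deg 28.1
turn x -0.0 j6 -0.77
```

Request:
play_rows([
  [0, [0, 0.012, -0.016], [0, 0, 0]],
  [0, [0, 0.21, -0.263], [0, 0, 0]],
  [0, [0, 0.21, -0.263], [0, 0, 0]],
  [0, [0, 0.21, -0.263], [0, 0, 0]],
  [0, [0, 0.21, -0.263], [0, 0, 0]],
  [0, [0, 0.21, -0.263], [0, 0, 0]],
  [0, [0, 0.21, -0.263], [0, 0, 0]],
  [0, [0, 0.21, -0.263], [0, 0, 0]],
  [0, [0, 0.21, -0.263], [0, 0, 0]],
  [0, [0, 0.21, -0.263], [0, 0, 0]],
])

```text
t: 13.95
tool_pos: [0.5108, 0.324, 0.3053]
ee_rot: [0.363, 0.608, -0.362, 0.607]
wrist_force: [-0.2, 0.1, -0.6]
finger_gap: 0.056
```

Request:
play_rows([
  [0, [0, 0, 0], [0, 0, 0]],
  [0, [0, 0, 0], [0, 0, 0]],
  [0, [0, 0, 0], [0, 0, 0]],
])

```text
t: 14.2
tool_pos: [0.5102, 0.3181, 0.3063]
ee_rot: [0.363, 0.607, -0.365, 0.605]
wrist_force: [0.2, 0.4, -0.7]
finger_gap: 0.0563
```

Run:
```python
from h import *
go(.511,.3195,.0396,28.1)
```

```text
shift mm [102.7   1.8  -0.9] |d| 103
tool x [-0.0035 -0.0017 -1.    ] jaw deg 28.0
turn x -0.1 j6 -0.12
```

Request:
play_rows([
  [0, [0.035, 0.001, 0], [0, 0, 0]],
  [0, [0.07, 0.001, 0], [0, 0, 0]],
  [0, [0.09, 0.001, 0], [0, 0, 0]],
  [0, [0.099, 0.001, 0], [0, 0, 0]],
  [0, [0.102, 0.001, 0], [0, 0, 0]],
  [0, [0.103, 0.001, 0], [0, 0, 0]],
  [0, [0.103, 0.001, 0], [0, 0, 0]],
  [0, [0.103, 0.001, 0], [0, 0, 0]],
  [0, [0.103, 0.001, 0], [0, 0, 0]],
])

```text
t: 14.95
tool_pos: [0.5123, 0.3201, 0.2062]
ee_rot: [0.365, 0.606, -0.363, 0.607]
wrist_force: [0.1, -0.0, -0.3]
finger_gap: 0.0558
```

Request:
play_rows([
  [0, [0.001, 0, 0], [0, 0, 0]],
  [0, [0.002, 0, 0], [0, 0, 0]],
  [0, [0.0025, 0, 0], [0, 0, 0]],
  [0, [0.0025, 0, 0], [0, 0, 0]],
])

```text
t: 15.28
tool_pos: [0.5119, 0.3201, 0.2036]
ee_rot: [0.364, 0.606, -0.363, 0.607]
wrist_force: [-1.6, -0.8, 5.7]
finger_gap: 0.0563
```

Request:
play_rows([
  [0, [0, 0, 0], [0, 0, 0]],
  [1, [0, 0, 0], [0, 0, 0]],
  [1, [0, 0, 0], [0, 0, 0]],
  [1, [0, 0, 0], [0, 0, 0]],
  [1, [0, 0, 0], [0, 0, 0]],
  [1, [0, 0, 0], [0, 0, 0]],
  [1, [-0.02, 0, 0], [0, 0, 0]],
  [1, [-0.06, 0, 0], [0, 0, 0]],
  [1, [-0.1, 0, 0], [0, 0, 0]],
  [1, [-0.1, 0, 0], [0, 0, 0]],
])

```text
t: 16.12
tool_pos: [0.5141, 0.321, 0.3094]
ee_rot: [0.368, 0.603, -0.36, 0.609]
wrist_force: [1.1, 0.8, -0.2]
finger_gap: 0.0869
```

Run:
```python
from h import *
go(.4638,-.148,.140,-16.5)
```

```text
shift mm [   2.2 -265.2  390.1] |d| 472
tool x [ 0.0133  0.0054 -0.9999] jaw deg 28.1
turn x 44.6 j6 -0.12
```

Request:
play_rows([
  [1, [0.005, -0.264, 0.392], [44.6, 0, 0]],
  [1, [0.005, -0.264, 0.392], [44.6, 0, 0]],
  [1, [0.005, -0.264, 0.392], [44.6, 0, 0]],
  [1, [0.005, -0.264, 0.392], [44.6, 0, 0]],
  [1, [0.005, -0.264, 0.392], [44.6, 0, 0]],
  [1, [0.005, -0.264, 0.392], [44.6, 0, 0]],
  [1, [0.005, -0.264, 0.392], [44.6, 0, 0]],
  [1, [0.005, -0.264, 0.392], [44.6, 0, 0]],
  [1, [0.005, -0.264, 0.392], [44.6, 0, 0]],
  [1, [0.005, -0.264, 0.392], [44.6, 0, 0]],
])

```text
t: 16.95
tool_pos: [0.4684, -0.0965, 0.2978]
ee_rot: [0.567, 0.423, -0.567, 0.423]
wrist_force: [0.5, 1.1, -0.3]
finger_gap: 0.0871
```

Request:
play_rows([
  [1, [0, 0, 0], [0, 0, 0]],
  [1, [0, 0, 0], [0, 0, 0]],
  [1, [0, 0, 0], [0, 0, 0]],
])

```text
t: 17.2
tool_pos: [0.4687, -0.0945, 0.2976]
ee_rot: [-0.567, -0.423, 0.567, -0.422]
wrist_force: [-0.2, 0.9, -0.7]
finger_gap: 0.0869
```

Run:
```python
from h import *
go(.4638,-.148,.140,-16.5)
```

```text
shift mm [-6.4 10.6 52.7] |d| 54
tool x [-8.e-04  8.e-04 -1.e+00] jaw deg -16.6
turn x -0.1 j6 -0.14
```

Request:
play_rows([
  [1, [0, 0.0105, 0.0525], [0, 0, 0]],
  [1, [0, 0.0105, 0.0525], [0, 0, 0]],
  [1, [0, 0.0105, 0.0525], [0, 0, 0]],
  [1, [0, 0.0105, 0.0525], [0, 0, 0]],
  [1, [0, 0.0105, 0.0525], [0, 0, 0]],
])

```text
t: 17.62
tool_pos: [0.4639, -0.1462, 0.2977]
ee_rot: [-0.566, -0.424, 0.566, -0.423]
wrist_force: [-1.3, 0.1, -0.2]
finger_gap: 0.0871
```

Run:
```python
from h import *
go(.4638,-.148,.032,-16.5)
s=optics.snapshot('side')[140:340,210:450]
cv2.imwrite('pics/a6.png',cv2.convertScaleAbs(cv2.resize(s,(720,600))[:,:,::-1],alpha=1.8))
t=optics.snapshot('top'); cv2.imwrite('pics/t6.png',t[:,:,::-1])
for k,b,lo,hi,z in(('saucer',(120,215,210,300),(0,110,20),(14,255,255),.014),('yellow',(250,150,370,250),(22,180,80),(32,255,255),.068)):
    c,s,cn=blob(t,b,lo,hi);print(k,c,world('top',c,z))
```

```text
shift mm [101.7   0.6   1.9] |d| 102
tool x [-0.0012  0.0012 -1.    ] jaw deg -16.4
turn x 0.1 j6 -0.25Traceback (most recent call last):
  File "<stdin>", line 7, in <module>
  File "h.py", line 12, in blob
    m=cv2.inRange(h,lo,hi); n,l,s,c=cv2.connectedComponentsWithStats(m); i=1+np.argmax(s[1:,4])
                                                                             ~~~~~~~~~^^^^^^^^^
    return _wrapfunc(a, 'argmax', axis=axis, out=out, **kwds)
    return bound(*args, **kwds)
ValueError: attempt to get argmax of an empty sequence
```

View pics/a6.png

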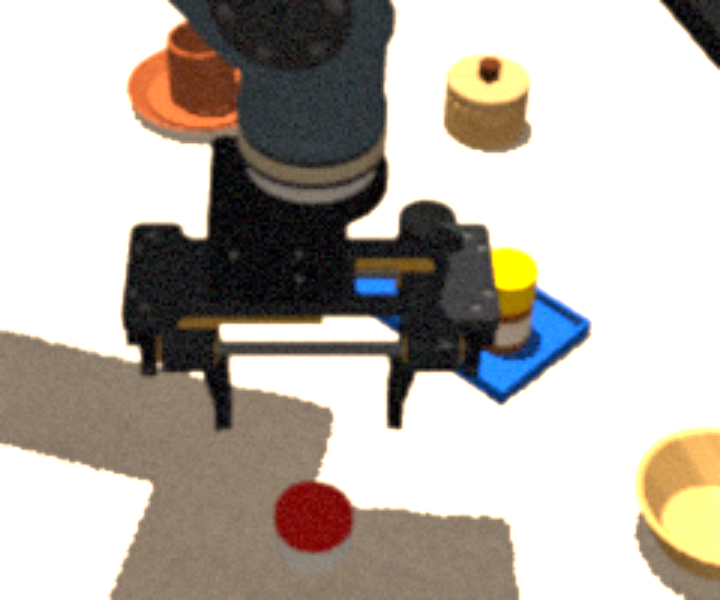

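The cup stands on its saucer and the fingers are centred on the red tin. Grasping the tin.

Request:
play_rows([
  [1, [0.04, 0.0005, 0.0015], [0, 0, 0]],
  [1, [0.08, 0.0005, 0.0015], [0, 0, 0]],
  [1, [0.097, 0.0005, 0.0015], [0, 0, 0]],
  [1, [0.102, 0.0005, 0.0015], [0, 0, 0]],
  [1, [0.102, 0.0005, 0.0015], [0, 0, 0]],
  [0, [0.102, 0.0005, 0.0015], [0, 0, 0]],
  [0, [0.102, 0.0005, 0.0015], [0, 0, 0]],
  [0, [0.102, 0.0005, 0.0015], [0, 0, 0]],
  [0, [0.102, 0.0005, 0.0015], [0, 0, 0]],
  [0, [0.102, 0.0005, 0.0015], [0, 0, 0]],
])

```text
t: 18.55
tool_pos: [0.4644, -0.1496, 0.1968]
ee_rot: [0.567, 0.422, -0.566, 0.424]
wrist_force: [0.3, -0.7, -0.5]
finger_gap: 0.0619
```

Request:
play_rows([
  [0, [0, 0, 0], [0, 0, 0]],
  [0, [0, 0, 0], [0, 0, 0]],
  [0, [0, 0, 0], [0, 0, 0]],
  [0, [0, 0, 0], [0, 0, 0]],
  [0, [0, 0, 0], [0, 0, 0]],
  [0, [0, 0, 0], [0, 0, 0]],
])

```text
t: 19.05
tool_pos: [0.4645, -0.1497, 0.1962]
ee_rot: [0.567, 0.422, -0.566, 0.423]
wrist_force: [0.5, -0.3, 5.6]
finger_gap: 0.0472
```

Request:
play_rows([
  [0, [-0.02, 0, 0], [0, 0, 0]],
  [0, [-0.05, 0, 0], [0, 0, 0]],
  [0, [-0.09, 0, 0], [0, 0, 0]],
  [0, [-0.1, 0, 0], [0, 0, 0]],
  [0, [-0.1, 0, 0], [0, 0, 0]],
  [0, [-0.1, 0, 0], [0, 0, 0]],
])

```text
t: 19.55
tool_pos: [0.4638, -0.1493, 0.2959]
ee_rot: [-0.567, -0.423, 0.567, -0.423]
wrist_force: [-0.5, 0.3, -0.7]
finger_gap: 0.0471
```

Run:
```python
from h import *
go(.5179,-.3003,.134,-16.5)
```

```text
shift mm [ -2.1  94.8 129.4] |d| 160
tool x [ 0.e+00 -1.e-04 -1.e+00] jaw deg -16.5
turn x -0.0 j6 -0.25
```

Request:
play_rows([
  [0, [0, 0.012, 0.016], [0, 0, 0]],
  [0, [0, 0.095, 0.129], [0, 0, 0]],
  [0, [0, 0.095, 0.129], [0, 0, 0]],
  [0, [0, 0.095, 0.129], [0, 0, 0]],
  [0, [0, 0.095, 0.129], [0, 0, 0]],
  [0, [0, 0.095, 0.129], [0, 0, 0]],
  [0, [0, 0.095, 0.129], [0, 0, 0]],
  [0, [0, 0.095, 0.129], [0, 0, 0]],
  [0, [0, 0.095, 0.129], [0, 0, 0]],
])

```text
t: 20.3
tool_pos: [0.5176, -0.2983, 0.2944]
ee_rot: [-0.566, -0.425, 0.567, -0.422]
wrist_force: [0.7, -0.5, -1.5]
finger_gap: 0.0473
```

Run:
```python
from h import *
go(.5179,-.3003,.0365,-16.5)
```

```text
shift mm [93.9  1.2  2. ] |d| 94
tool x [-0.0035  0.0033 -1.    ] jaw deg -16.5
turn x 0.0 j6 -0.42
```

Request:
play_rows([
  [0, [0.035, 0.001, 0.001], [0, 0, 0]],
  [0, [0.07, 0.001, 0.001], [0, 0, 0]],
  [0, [0.085, 0.001, 0.001], [0, 0, 0]],
  [0, [0.091, 0.001, 0.001], [0, 0, 0]],
  [0, [0.094, 0.001, 0.001], [0, 0, 0]],
  [0, [0.095, 0.001, 0.001], [0, 0, 0]],
  [0, [0.095, 0.001, 0.001], [0, 0, 0]],
  [0, [0.095, 0.001, 0.001], [0, 0, 0]],
])

```text
t: 20.97
tool_pos: [0.5197, -0.3015, 0.2023]
ee_rot: [0.567, 0.422, -0.566, 0.424]
wrist_force: [0.5, -0.5, -0.7]
finger_gap: 0.047
```

Request:
play_rows([
  [0, [0.001, 0, 0], [0, 0, 0]],
  [0, [0.002, 0, 0], [0, 0, 0]],
  [0, [0.0025, 0, 0], [0, 0, 0]],
  [0, [0.0025, 0, 0], [0, 0, 0]],
])

```text
t: 21.3
tool_pos: [0.5196, -0.3017, 0.2003]
ee_rot: [0.567, 0.422, -0.566, 0.424]
wrist_force: [-1.0, 1.4, 7.6]
finger_gap: 0.0471
```

Request:
play_rows([
  [0, [0, 0, 0], [0, 0, 0]],
  [1, [0, 0, 0], [0, 0, 0]],
  [1, [0, 0, 0], [0, 0, 0]],
  [1, [0, 0, 0], [0, 0, 0]],
  [1, [0, 0, 0], [0, 0, 0]],
  [1, [0, 0, 0], [0, 0, 0]],
  [1, [-0.02, 0, 0], [0, 0, 0]],
  [1, [-0.06, 0, 0], [0, 0, 0]],
  [1, [-0.1, 0, 0], [0, 0, 0]],
  [1, [-0.1, 0, 0], [0, 0, 0]],
])

```text
t: 22.13
tool_pos: [0.5213, -0.303, 0.3054]
ee_rot: [0.568, 0.418, -0.566, 0.428]
wrist_force: [1.0, -0.5, 1.4]
finger_gap: 0.0865
```

Run:
```python
from h import *
go(.3524,-.2895,.140,-16.5)
```

```text
shift mm [  -0.6 -165.8   35.1] |d| 169
tool x [ 0.0108 -0.0091 -0.9999] jaw deg -16.5
turn x -0.0 j6 -0.42
```

Request:
play_rows([
  [1, [0.002, -0.165, 0.036], [0, 0, 0]],
  [1, [0.002, -0.165, 0.036], [0, 0, 0]],
  [1, [0.002, -0.165, 0.036], [0, 0, 0]],
  [1, [0.002, -0.165, 0.036], [0, 0, 0]],
  [1, [0.002, -0.165, 0.036], [0, 0, 0]],
  [1, [0.002, -0.165, 0.036], [0, 0, 0]],
  [1, [0.002, -0.165, 0.036], [0, 0, 0]],
  [1, [0.002, -0.165, 0.036], [0, 0, 0]],
])

```text
t: 22.8
tool_pos: [0.352, -0.2899, 0.2966]
ee_rot: [0.567, 0.422, -0.567, 0.424]
wrist_force: [-0.2, -0.3, -0.8]
finger_gap: 0.087
```

Run:
```python
from h import *
go(.3524,-.2895,.032,-16.5)
s=optics.snapshot('side')[250:480,150:450]
cv2.imwrite('pics/a7.png',cv2.convertScaleAbs(cv2.resize(s,(750,575))[:,:,::-1],alpha=1.8))
```

```text
shift mm [100.6   0.   -0.7] |d| 101
tool x [ 0.0018 -0.0022 -1.    ] jaw deg -16.5
turn x -0.0 j6 -0.65
```

View pics/a7.png

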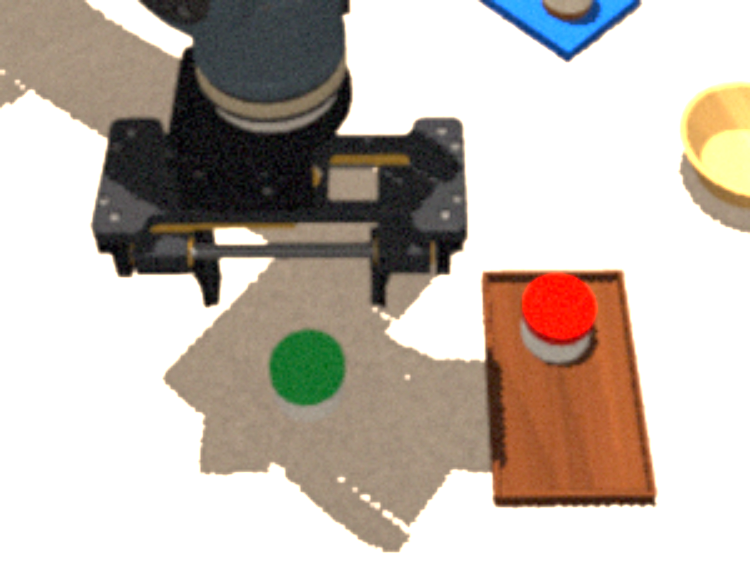

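The red tin stands on the wooden tray's floor. The green tin is between the fingers.

Request:
play_rows([
  [1, [0.04, 0.0005, -0.0005], [0, 0, 0]],
  [1, [0.08, 0.0005, -0.0005], [0, 0, 0]],
  [1, [0.096, 0.0005, -0.0005], [0, 0, 0]],
  [1, [0.101, 0.0005, -0.0005], [0, 0, 0]],
  [1, [0.101, 0.0005, -0.0005], [0, 0, 0]],
  [0, [0.101, 0.0005, -0.0005], [0, 0, 0]],
  [0, [0.101, 0.0005, -0.0005], [0, 0, 0]],
  [0, [0.101, 0.0005, -0.0005], [0, 0, 0]],
  [0, [0.101, 0.0005, -0.0005], [0, 0, 0]],
  [0, [0.101, 0.0005, -0.0005], [0, 0, 0]],
])

```text
t: 23.68
tool_pos: [0.3516, -0.2888, 0.1963]
ee_rot: [-0.567, -0.422, 0.567, -0.424]
wrist_force: [-0.0, 0.1, 0.8]
finger_gap: 0.0619
```

Request:
play_rows([
  [0, [0, 0, 0], [0, 0, 0]],
  [0, [0, 0, 0], [0, 0, 0]],
  [0, [0, 0, 0], [0, 0, 0]],
  [0, [0, 0, 0], [0, 0, 0]],
  [0, [0, 0, 0], [0, 0, 0]],
  [0, [0, 0, 0], [0, 0, 0]],
])

```text
t: 24.18
tool_pos: [0.3517, -0.289, 0.1958]
ee_rot: [0.567, 0.422, -0.567, 0.424]
wrist_force: [2.1, 0.0, 6.3]
finger_gap: 0.0472
```

Request:
play_rows([
  [0, [-0.02, 0, 0], [0, 0, 0]],
  [0, [-0.05, 0, 0], [0, 0, 0]],
  [0, [-0.09, 0, 0], [0, 0, 0]],
  [0, [-0.1, 0, 0], [0, 0, 0]],
  [0, [-0.1, 0, 0], [0, 0, 0]],
  [0, [-0.1, 0, 0], [0, 0, 0]],
])

```text
t: 24.68
tool_pos: [0.3512, -0.2884, 0.2955]
ee_rot: [-0.567, -0.423, 0.567, -0.423]
wrist_force: [-0.4, -0.2, -1.1]
finger_gap: 0.0468
```

Run:
```python
from h import *
go(.498,-.3675,.134,-16.5)
```

```text
shift mm [ -2.5 163.2  34.1] |d| 167
tool x [ 2.e-04 -4.e-04 -1.e+00] jaw deg -16.5
turn x -0.0 j6 -0.65
```

Request:
play_rows([
  [0, [0, 0.02, 0.004], [0, 0, 0]],
  [0, [0, 0.163, 0.034], [0, 0, 0]],
  [0, [0, 0.163, 0.034], [0, 0, 0]],
  [0, [0, 0.163, 0.034], [0, 0, 0]],
  [0, [0, 0.163, 0.034], [0, 0, 0]],
  [0, [0, 0.163, 0.034], [0, 0, 0]],
  [0, [0, 0.163, 0.034], [0, 0, 0]],
  [0, [0, 0.163, 0.034], [0, 0, 0]],
  [0, [0, 0.163, 0.034], [0, 0, 0]],
])

```text
t: 25.43
tool_pos: [0.4965, -0.3665, 0.2937]
ee_rot: [-0.566, -0.425, 0.567, -0.421]
wrist_force: [-0.0, -0.3, -0.9]
finger_gap: 0.047
```

Run:
```python
from h import *
go(.498,-.3675,.0365,-16.5)
```

```text
shift mm [93.2  2.1  0.7] |d| 93
tool x [-0.0036  0.0037 -1.    ] jaw deg -16.5
turn x -0.0 j6 -0.53
```

Request:
play_rows([
  [0, [0.035, 0.001, 0], [0, 0, 0]],
  [0, [0.07, 0.001, 0], [0, 0, 0]],
  [0, [0.085, 0.001, 0], [0, 0, 0]],
  [0, [0.091, 0.001, 0], [0, 0, 0]],
  [0, [0.094, 0.001, 0], [0, 0, 0]],
  [0, [0.095, 0.001, 0], [0, 0, 0]],
  [0, [0.095, 0.001, 0], [0, 0, 0]],
  [0, [0.095, 0.001, 0], [0, 0, 0]],
])

```text
t: 26.1
tool_pos: [0.4993, -0.3683, 0.2018]
ee_rot: [0.567, 0.422, -0.567, 0.424]
wrist_force: [0.2, -0.2, -0.9]
finger_gap: 0.0472
```

Request:
play_rows([
  [0, [0.001, 0, 0], [0, 0, 0]],
  [0, [0.0015, 0, 0], [0, 0, 0]],
  [0, [0.0015, 0, 0], [0, 0, 0]],
  [0, [0.0015, 0, 0], [0, 0, 0]],
])

```text
t: 26.43
tool_pos: [0.4992, -0.3681, 0.1998]
ee_rot: [0.567, 0.422, -0.567, 0.424]
wrist_force: [-0.8, 0.3, 5.2]
finger_gap: 0.0472
```

Contact on the floor. Releasing, rising, and retreating towards the base side to clear the view.

Request:
play_rows([
  [1, [0, 0, 0], [0, 0, 0]],
  [1, [0, 0, 0], [0, 0, 0]],
  [1, [0, 0, 0], [0, 0, 0]],
  [1, [0, 0, 0], [0, 0, 0]],
  [1, [0, 0, 0], [0, 0, 0]],
  [1, [-0.02, 0, 0], [0, 0, 0]],
  [1, [-0.06, 0, 0], [0, 0, 0]],
  [1, [-0.1, 0, 0], [0, 0, 0]],
  [1, [-0.14, 0, 0], [0, 0, 0]],
  [1, [-0.18, 0, 0], [0, 0, 0]],
])

```text
t: 27.27
tool_pos: [0.4987, -0.3676, 0.3803]
ee_rot: [-0.567, -0.423, 0.567, -0.423]
wrist_force: [-0.1, -0.4, -0.2]
finger_gap: 0.0867
```

Request:
play_rows([
  [1, [0, -0.18, 0.13], [0, 0, 0]],
  [1, [0, -0.18, 0.13], [0, 0, 0]],
  [1, [0, -0.18, 0.13], [0, 0, 0]],
  [1, [0, -0.18, 0.13], [0, 0, 0]],
  [1, [0, -0.18, 0.13], [0, 0, 0]],
  [1, [0, -0.18, 0.13], [0, 0, 0]],
  [1, [0, -0.18, 0.13], [0, 0, 0]],
  [1, [0, -0.18, 0.13], [0, 0, 0]],
  [1, [0, -0.18, 0.13], [0, 0, 0]],
])

```text
t: 28.02
tool_pos: [0.29, -0.4411, 0.3788]
ee_rot: [0.567, 0.423, -0.566, 0.423]
wrist_force: [0.2, 0.4, 0.7]
finger_gap: 0.0869
```

Run:
```python
from h import *
for n in('side','top'): cv2.imwrite(f'pics/{n}9.png',cv2.convertScaleAbs(optics.snapshot(n)[:,:,::-1],alpha=1.5))
```

```text
(no output)
```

View pics/side9.png

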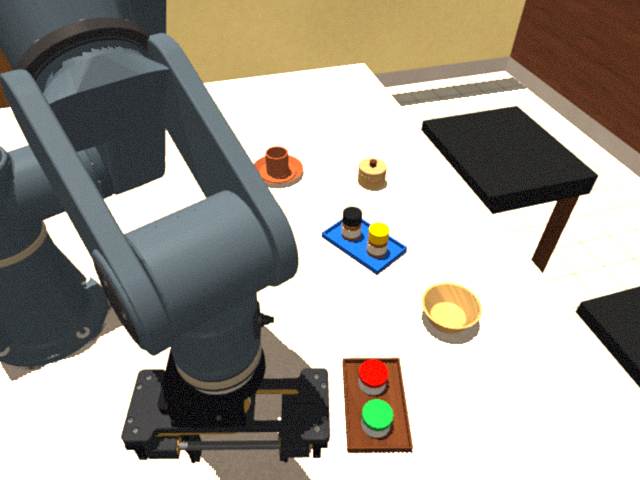

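View pics/top9.png

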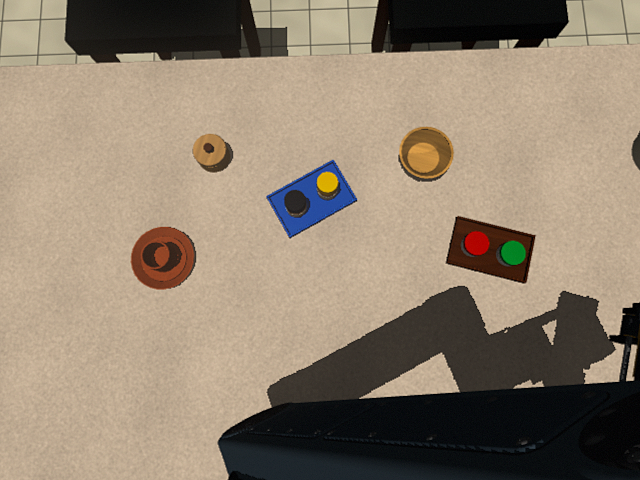

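All five pieces are home: caps at (296,202), (327,182), (477,243) and (513,252), and the cup near (162,256). The pot and bowl are unmoved. A numeric check in the tray frames follows.

Run:
```python
from h import *
for k,uv,z,c,a in(('black',(296,202),.068,(.6247,.0181),-61.9),('yellow',(327,182),.068,(.6247,.0181),-61.9),('red',(477,243),.038,(.5079,-.3339),73.5),('green',(513,252),.038,(.5079,-.3339),73.5)):
    d=world('top',uv,z)-c;a=np.radians(a);u=np.array([np.cos(a),np.sin(a)]);print(k,'along',(d@u).round(4),'across',(d@[-u[1],u[0]]).round(4))
im=cv2.imread('pics/top9.png')[210:305,115:210]; cv2.imwrite('pics/cup.png',cv2.resize(im,(570,570)))
X=world('top',(163,257),.014)
print('expected rim centre if centred',proj('top',[.511,.3195,.061]), 'if at release',proj('top',[.512,.3203,.061]))
```

```text
black along -0.0357 across -0.0054
yellow along 0.0355 across -0.0009
red along 0.0348 across 0.0007
green along -0.0356 across 0.0005
expected rim centre if centred [154.46072837 254.6161019 ] if at release [154.05615188 254.1095313 ]
```

View pics/cup.png

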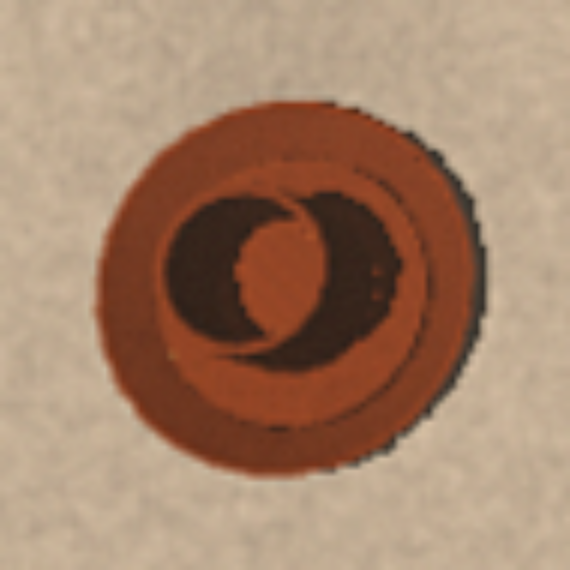

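The cup rim centre is at pixel (155.8,255.1). A perfectly centred cup would show at (154.5,254.6), so it is about 3 mm off, well within 16 mm. Handing in.

```bash
python3 -c "
from cell import job,state
print(state()['joint_vel'].round(3)); print(job.sign_off())"
```

```text
[ 0.004  0.    -0.001 -0.003 -0.    -0.003]
the job is handed in; nothing more can be done
None
```

I put all five pieces in their places and handed the job in at about 28 s on the robot's clock; the sign-off gave no verdict. I picked the jars, the cup and then the tins from the side with the tool pointing down. Each was lowered to the tray or saucer floor before release.

**Last checks from the cameras:**
- **Jars and tins:** all four stand upright, about 35–36 mm either side of their tray's centre along its length and at most 5.4 mm off across it. The limits are 58 mm and 28 mm.
- **Cup:** it stands upright on the saucer, about 3 mm from the centre against a limit of 16 mm.
- **Salt pot and bowl:** they appear unmoved by eye; I did not measure them again.
- **Arm:** clear of everything and at rest.

**What did not go to plan:** the black jar met the tray floor about 6 mm early, with roughly 25 N on the wrist. Most likely I started lifting it before the fingers had fully closed, so it sat lower in the grip. I eased off before releasing it and waited for the fingers to close on the later picks. One check script also failed partway because the arm blocked the top view, so I made that check at the end instead.

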